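# Tip the sorted control knobs into a stock tub

### The job

Empty the tipping tray: set the empty cream tub lengthways under the spout, pushed up to the front edge of the blue stand. Then press one of the orange thumb bars slowly down until the tray bears on its rubber stop, keep it there with light pressure until all four guitar knobs have slid out into the tub, and ease the tray back to level under your fingers without letting it drop. Leave the other things on the bench alone.

Things in the scene. Friction and masses are not known exactly. Their poses are not given: they have to be found in the camera images.
- stand: Blue steel stand fixed to the bench: base plate 228 x 150 x 8 mm, two cheeks 148 mm high with the tray's pivot bolts at x = 0, y = -67 and +67 mm. Origin on the bench straight below the middle of the pivot axis; x level in the pouring direction, y to its left, z up. The base plate's front edge is at x = +58 mm.
- tray: Aluminium tray, 0.44 to 0.69 kg. Origin mid pivot axis, 135 mm above the bench; x along the floor to the spout (level at rest; tipping is positive turning about y), y the pivot axis, z up. Floor top z = +4 mm, back at x = -170 mm. Back-heavy: 2 to 6 N on a thumb bar tips it; let go, it drops back hard (never faster than 3 rad/s). Knobs slide at 0.2 to 0.45 rad. Thin sheet: never press with over 15 N.
- spout (a point): Middle of the spout's lip, on its floor: x = +102, y = 0, z = +4 mm of the tray, axes the tray's. The tray is 110 mm wide between 24 mm high walls, which close in from x = +50 to +95 mm to this spout, 52 mm wide.
- stop (a point): Place of the rubber stop, a black dome 22 mm wide on a stud under the tray: x = +38, y = 0, z = 105 mm of the stand. The stud was screwed up or down by the last user (not measured): the tray first touches at a tilt of 0.50 to 0.74 rad. Then the dome gives: the thumb bar needs about 4 N more per mm. The tray bears on the stop when 2 N or more rest on it (about 1.5 N extra at the bar).
- bar_left (a point): Centre of the orange thumb bar on the tray's left front corner: a smooth round bar 14 mm thick, 36 mm long along y, lying on the corner tab; centre x = +70, y = +78, z = +10 mm of the tray, axes the tray's. The spout wall beside it (24 mm high) stands 35 mm from this point. Pressed from above with closed fingertips, which slide over it as it swings down and back.
- bar_right (a point): The same thumb bar on the right front corner: x = +70, y = -78, z = +10 mm of the tray. Either bar may be used.
- tub_center (a point): Centre (half-way up) of the empty cream tub, a loose open box 120 (its x) x 66 (its y) x 45 mm (z, up), walls 2.5 mm, 0.11 kg; this point is 22.5 mm above the bench. Gripped across the 66 mm width. Pushed up to the stand under the spout, its centre is at x = +118, y = 0 mm of the stand, its x along the stand's x, either way round.
- knob1_center (a point): Centre of a loose guitar control knob, black, 18 mm wide, 15 mm high, 22 g, standing at the start on the floor of the tray. Axes are the knob's own, z along its shaft.
- knob2_center (a point): Centre of a loose guitar control knob, gold, 18 mm wide, 15 mm high, 22 g, standing at the start on the floor of the tray. Axes are the knob's own, z along its shaft.
- knob3_center (a point): Centre of a loose guitar control knob, black, 18 mm wide, 15 mm high, 22 g, standing at the start on the floor of the tray. Axes are the knob's own, z along its shaft.
- knob4_center (a point): Centre of a loose guitar control knob, gold, 18 mm wide, 15 mm high, 22 g, standing at the start on the floor of the tray. Axes are the knob's own, z along its shaft.
- full_tub: Bystander: dark grey tub of the same size, full of machine heads, on the bench. Origin under its centre. Leave it.
- oil_bottle: Bystander: amber bottle, 42 mm wide, 125 mm high, upright on the bench. Origin under its centre. Leave it.
- screwdriver: Bystander: screwdriver with orange handle, 200 mm long, lying on the bench. Origin under its middle. Leave it.
Things that resemble listed ones, but are neither listed nor needed, are in the scene too. Several things have the shape of the full_tub; the one meant has the colours described above.

How it is judged:
By the outcome, as a careful person would: the job done as asked, in the order asked, and still so for the second after the job is handed in, with the robot touching nothing.
It also fails if it takes over 72 s, if anything falls off the work surface, if the arm or the gripper's body presses on something with over 40 N, if the wrist force passes 120 N, or if a joint passes its speed limit or range.

### The arm

A 6-joint arm with a two-finger parallel gripper is mounted at the origin on the work surface. World frame = base frame: x ahead of the robot, y to its left, z up, the work surface at z = 0. Lengths are in m, angles in rad, forces in N, time in s.
With the tool pointing down it reaches from about 0.25 to 0.775 m from the base axis. Payload 4 kg.
Tool frame: the origin (TCP) lies on the centre line of the jaws, within the pads' length; the fingertips stand 11 mm ahead of it and the grasp point (between the pads) lies 8 mm behind it; z points along the fingers, y is the line along which they close (so a half turn about z gives the same grasp; the last joint's range is limited). The gripper opens to 85 mm and grips with 20 to 120 N. Pads are 22 mm wide; open, the fingers measure 114 mm over their backs; the gripper's body (76 mm by 85 mm) begins 54 mm behind the grasp point. The pads swing forward as they close: fully open they stand 13 mm farther back than shut.
Start: joints at [1.155, 0.087, 1.371, -0, 1.684, -0.103], TCP at [0.169, 0.523, 0.242] pointing down, gripper open.
Joint ranges: [-3.1, 3.1], [-0.76, 2.03], [0.27, 2.55], [-1.08, 4.22], [0.17, 2.65], [-2.57, 2.57]. Speed limits (rad/s): [2.79, 2.79, 3.14, 3.14, 3.14, 3.14].

### API

Orientations are given as a unit quaternion [x, y, z, w].
In Python, from cell import monitor, eyes, robot, nets gives the robot as it stands.
- The arm moves only by the tool arm_command, never from a script. Its arguments are lists of equal length, an entry for each row: "slide": the shift along the tool's x, y, z in cm, a list of three; "roll": the turn about the tool's z in rad. In form: {"slide": [[dx, dy, dz], ...], "roll": [roll, ...]}. A call has 1 to 12 rows; each row is the pose to reach, as a shift and turn from the pose commanded when the call began, along the tool's axes at that moment; what a row does not reach only later rows make up. A row lasts 1/10 s, in which the tool goes at most 50 mm and 8.59 degrees, less where a joint would pass 70% of its speed; a pose out of reach is approached as far as the arm can. A call with a gripper value outside its range is refused whole. "grip" is the opening in per cent of the stroke, from 0 (shut) to 100 (fully open), set as the call begins (left out, the last holds). The fingers move at their own pace and stop on an object; "squeeze" is the grip in N (left out, the last holds). Time passes only in rows, so rows that repeat a pose let the fingers close. It gives the time, the measured TCP pose, the force, the opening and the grip force at its end, in the units of the state.
- monitor.observe(): the state, without advancing time (a new reading comes with each control period).
- eyes.snapshot(name): name is "scene" or "top" or "wrist"; returns (picture, depth): 480x640x3 uint8, red, green, blue; 480x640 float32, m along the optical axis (not along the pixel's ray), 0 where there is no reading.
- eyes.camera_info(name): a dict with "fx", "fy", "cx", "cy" (pixels), "R" (3x3) and "t" (3): a world point X has camera coordinates R X + t; the wrist camera has in their place "mount" (4x4, takes a point from camera to tool coordinates, whose origin is the TCP and whose axes are the flange's). Camera axes: x right, y down, z forward; pixel columns grow to the right and rows downward; lengths in m; the calibration is good to about 2 mm. A picture is of the moment at which its call begins: read the wrist's pose just before it. camera_info takes no time and is no camera call.
- robot.job_done(): hands the job in; it is judged then, once.
Trained networks look in the newest picture that a camera, given by its name, has taken for a name from the list of things; names that differ only in an ending like _2 or _b are one class to them, and where a whole thing is asked for, a point or a joint stands for the part that bears it (a point fixed in the world has none). Each returns a list of dicts, best first, with "confidence" (0 to 1); they miss things now and then, are a little off and sometimes report something else, mostly with a low value. They report only what shows in the picture. A call takes as long as a camera call. They do not tell look-alikes from the thing itself.
- nets.boxes_of(target, camera): "centre" ([column, row] in pixels, amid what is visible of it).
- nets.outline_of(target, camera): "pixels" (480x640 bool, what is visible of it) and "centre" ([column, row] in pixels, amid what is visible of it).
The state is a dict: "time_s": time; "qpos": joint angles; "dq": joint speeds; "joint_efforts": joint torques, N m; "ee_pos": TCP position; "tool_rot": TCP orientation; "wrist_force": force on the tool from outside, world axes, zero at the start; "ft_torque": the same for the moment, N m; "opening": finger opening in m; "gripper_force": force on a finger pad.
Only numpy, scipy, OpenCV 4.12 (cv2) and the standard library are available. Lean on these libraries where they do the work, as an engineer would, in place of code of your own. Each camera call takes 0.05 s, during which the arm holds its last target. There are 200 camera calls.

## Working session

There is one attempt and no reset: what is moved stays moved. The work goes in short steps, Python scripts to look and compute and a tool call to move; the robot and the scene stay as the last step left them, time stands still between calls to the robot, and variables do not carry over. Pictures are saved under pics/ and viewed, at most 10 in all, crops included, and the job is handed in when it is done.

Besides the shell and the picture viewer there is one more tool, called after ">>>" as a command line: name --pt "numbers of a row" for each row, then --argument value for the rest. arm_command: Moves the arm, as the interface text tells. Its arguments: {"type":"object","properties":{"slide":{"type":"array","items":{"type":"array","items":{"type":"number"}}},"roll":{"type":"array","items":{"type":"number"}},"grip":{"type":"number"},"squeeze":{"type":"number"}},"required":["slide","roll"]}

```bash
ls; mkdir -p pics
cat > h.py <<'E'
import numpy as np,cv2
from cell import monitor,eyes,robot,nets
def world(cam,px,depth,pose=None):
    i=eyes.camera_info(cam);u,v=px
    p=np.array([(u-i['cx'])/i['fx']*depth,(v-i['cy'])/i['fy']*depth,depth])
    return np.array(i['R']).T@(p-np.array(i['t']))
def cloud(cam,d):
    i=eyes.camera_info(cam);v,u=np.mgrid[:480,:640]
    p=np.stack([(u-i['cx'])/i['fx']*d,(v-i['cy'])/i['fy']*d,d],-1)
    return (p-np.array(i['t']))@np.array(i['R'])
def save(n,im): cv2.imwrite('pics/'+n,cv2.cvtColor(im,cv2.COLOR_RGB2BGR))
E
python3 - <<'E'
from h import *
s=monitor.observe();print({k:np.round(v,3) for k,v in s.items()})
for c in('top','scene'):
    im,d=eyes.snapshot(c);save(c+'0.png',im);np.savez(c+'0',im=im,d=d);W=cloud(c,d)
    for n in('stand','tray','tub_center','bar_left','bar_right','full_tub','knob1_center','oil_bottle','screwdriver'):
        for r in nets.outline_of(n,c)[:4]:
            m=r['pixels']&(d>0);P=W[m]
            print(c,n,round(r['confidence'],2),np.round(r['centre']),m.sum(),np.round(np.median(P,0),3) if len(P) else '')
E
```

```text
pics
{'time_s': np.float64(0.0), 'qpos': array([ 1.155,  0.088,  1.372,  0.   ,  1.684, -0.103]), 'dq': array([ 0.   ,  0.001, -0.002, -0.   ,  0.001, -0.003]), 'joint_efforts': array([-1.0000e-03, -3.5186e+01, -3.1328e+01, -0.0000e+00,  1.0000e-02,
        0.0000e+00]), 'ee_pos': array([0.169, 0.523, 0.241]), 'tool_rot': array([ 0.156,  0.988, -0.001, -0.   ]), 'wrist_force': array([ 0.457,  0.398, -0.363]), 'ft_torque': array([ 0.056,  0.01 , -0.029]), 'gripper_force': np.float64(0.0), 'opening': np.float64(0.085)}
top tray 0.65 [185. 240.] 7268 [0.543 0.139 0.141]
top tub_center 0.95 [369. 285.] 1469 [ 0.45  -0.284  0.005]
top bar_left 0.64 [184. 238.] 7034 [0.543 0.139 0.141]
top bar_right 0.57 [181. 239.] 7178 [0.543 0.14  0.141]
top full_tub 0.89 [287. 330.] 1342 [ 0.348 -0.084  0.006]
top full_tub 0.87 [478. 215.] 1523 [ 0.639 -0.551  0.022]
top full_tub 0.82 [407. 350.] 1530 [ 0.296 -0.377  0.018]
top full_tub 0.69 [358. 228.] 1503 [ 0.608 -0.26   0.015]
top oil_bottle 0.81 [293. 159.] 377 [ 0.752 -0.097  0.083]
top oil_bottle 0.24 [358. 225.] 1462 [ 0.607 -0.26   0.018]
top 
[... 236 characters left out ...]
17 [398. 354.] 18251 [0.55  0.168 0.139]
scene tub_center 0.88 [318. 218.] 1516 [ 0.445 -0.291  0.018]
scene bar_left 0.93 [404. 325.] 10964 [0.536 0.15  0.141]
scene bar_right 0.96 [407. 323.] 10685 [0.536 0.151 0.141]
scene full_tub 0.96 [261. 248.] 1828 [ 0.603 -0.258  0.027]
scene full_tub 0.81 [351. 178.] 1403 [ 0.297 -0.373  0.029]
scene full_tub 0.71 [401. 257.] 2112 [ 0.348 -0.082  0.028]
scene full_tub 0.61 [197. 184.] 1388 [ 0.635 -0.55   0.029]
scene oil_bottle 0.95 [220. 317.] 1019 [ 0.765 -0.083  0.069]
scene oil_bottle 0.23 [422. 322.] 114 [0.513 0.164 0.151]
scene screwdriver 0.94 [272. 190.] 469 [ 0.493 -0.437  0.02 ]
scene screwdriver 0.23 [457. 343.] 115 [0.494 0.228 0.152]
```

```bash
python3 -c "
import cv2,numpy as np
a=cv2.imread('pics/top0.png');b=cv2.imread('pics/scene0.png');print(a.shape)"
```

```text
(480, 640, 3)
```

View pics/top0.png

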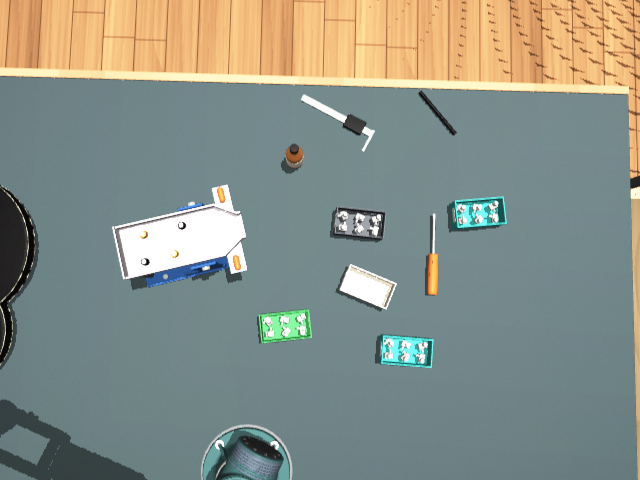

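View pics/scene0.png

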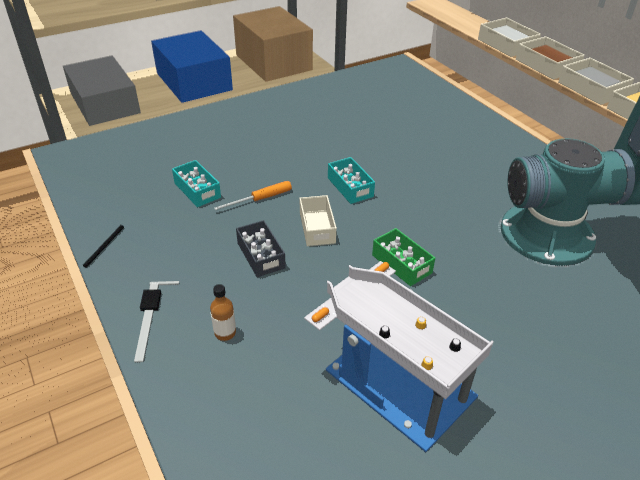

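The top view shows the tray with its spout at about (243,225) pointing right, and the orange bars at (221,194) (left) and (237,262) (right). The candidates for the tub are cream empty (367,286), grey full (358,224), green (286,326), and teal (480,212) and (407,350). Only (367,286) is cream and empty, so I'll measure it and confirm with a crop.

Run:
```python
from h import *
for c in('top','scene'):
    z=np.load(c+'0.npz');im,d=z['im'],z['d'];W=cloud(c,d)
    hsv=cv2.cvtColor(im,cv2.COLOR_RGB2HSV)
    m=cv2.inRange(hsv,(5,170,120),(20,255,255))
    n,l,st,ce=cv2.connectedComponentsWithStats(m)
    for k in range(1,n):
        if st[k,4]<25: continue
        P=W[l==k]; 
        print(c,'orange',ce[k].round(),st[k,4],P.mean(0).round(4),P.max(0).round(3),P.min(0).round(3))
    # tub: rim points
    X=W;sel=(abs(X[...,0]-.45)<.1)&(abs(X[...,1]+.285)<.1)&(hsv[...,1]<90)&(hsv[...,2]>110)&(d>0)
    P=X[sel]; print(c,'tubz',np.percentile(P[:,2],[1,50,99]).round(3))
    R=P[(P[:,2]>.035)&(P[:,2]<.06)]
    r=cv2.minAreaRect((R[:,:2]*1000).astype(np.float32));print(len(R),r)
    print(cv2.minAreaRect((P[:,:2]*1000).astype(np.float32)))
    # tray walls
    sel=(W[...,2]>.12)&(W[...,2]<.2)&(W[...,1]>0)&(W[...,1]<.34)&(abs(W[...,0]-.54)<.14)&(hsv[...,1]<60)&(d>0)
    P=W[sel];print('tray',cv2.minAreaRect((P[:,:2]*1000).astype(np.float32)))
z=np.load('scene0.npz');save('crop.png',cv2.resize(z['im'][160:300,220:440],None,fx=3,fy=3,interpolation=cv2.INTER_CUBIC))
```

```text
top orange [294. 155.] 124 [ 0.754  -0.0958  0.0885] [ 0.774 -0.078  0.11 ] [ 0.741 -0.113  0.079]
top orange [221. 195.] 43 [0.6387 0.058  0.1799] [0.659 0.071 1.352] [ 0.43  -0.119  0.148]
top orange [432. 275.] 245 [ 0.4829 -0.4411  0.0229] [ 0.534 -0.43   0.033] [ 0.436 -0.454  0.01 ]
top orange [236. 262.] 43 [0.4948 0.0231 0.1514] [0.509 0.03  0.158] [0.48  0.016 0.146]
top tubz [-0.005  0.002  0.047]
213 ((449.5577392578125, -281.38348388671875), (120.91486358642578, 65.98260498046875), 68.70225524902344)
((450.0002746582031, -285.0026550292969), (199.97286987304688, 199.9447784423828), 89.98918151855469)
tray ((543.7933349609375, 144.45013427734375), (196.4955291748047, 277.02142333984375), 14.276569366455078)
scene orange [271. 190.] 357 [ 0.4901 -0.4303  0.0254] [0.992 0.637 0.903] [ 0.435 -0.451  0.003]
scene orange [383. 267.] 72 [0.4914 0.0251 0.1511] [0.507 0.031 0.158] [0.478 0.017 0.144]
scene orange [221. 307.] 187 [ 0.7659 -0.0824  0.0913] [0.992 0.637 0.903] [ 0.743 -0.103  0.076]
scene orange [320. 314.] 122 [0.6467 0.0668 0.1506] [0.661 0.073 0.156] [0.629 0.058 0.143]
scene orange [420. 325.] 50 [0.5141 0.1662 0.1474] [0.519 0.171 0.156] [0.505 0.158 0.141]
scene orange [427. 366.] 49 [0.555  0.2359 0.1473] [0.56  0.24  0.156] [0.545 0.229 0.142]
scene tubz [-0.003  0.002  0.047]
386 ((449.26019287109375, -280.97454833984375), (130.04466247558594, 67.00102233886719), 68.13528442382812)
((449.9662170410156, -284.9325256347656), (199.94573974609375, 199.8838348388672), 89.93655395507812)
tray ((541.8052368164062, 144.1483154296875), (198.239501953125, 277.54736328125), 14.988519668579102)
```

View pics/crop.png

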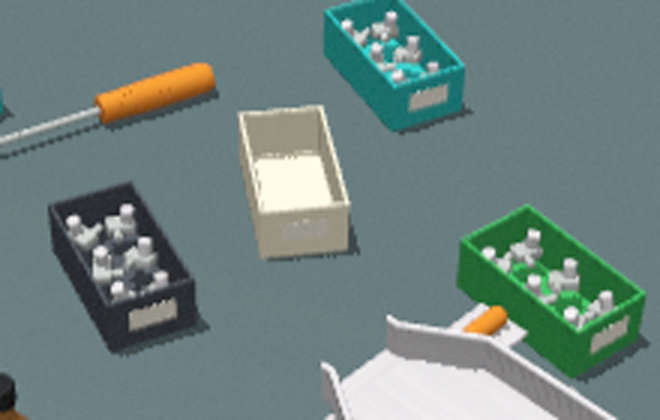

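The crop shows the one empty cream tub in its middle (full-image about (318,220)). The others are all filled, so this is the one meant. Next I compute the moves.

```bash
cat >> h.py <<'E'
from scipy.spatial.transform import Rotation as Ro
def delta(target,yaw_y=None):
    s=monitor.observe();R=Ro.from_quat(s['tool_rot']).as_matrix();p=np.array(s['ee_pos'])
    print('pose',p.round(4),'slide cm',(R.T@(np.array(target)-p)*100).round(2))
    y=np.degrees(np.arctan2(R[1,1],R[0,1]))
    if yaw_y is not None: print('yaw_y',y.round(2),'roll',np.radians((y-yaw_y+90)%180-90).round(4))
def wcloud(d,s):
    i=eyes.camera_info('wrist');v,u=np.mgrid[:480,:640]
    p=np.stack([(u-i['cx'])/i['fx']*d,(v-i['cy'])/i['fy']*d,d],-1);M=np.array(i['mount'])
    p=p@M[:3,:3].T+M[:3,3]
    return p@Ro.from_quat(s['tool_rot']).as_matrix().T+np.array(s['ee_pos'])
E
python3 - <<'E'
from h import *
i=eyes.camera_info('wrist');print(np.round(i['mount'],3),i['fx'])
delta([.52,-.10,.30],14.9);delta([.4344,-.3205,.15],-21.3)
E
```

```text
[[-0.    -0.95  -0.311  0.08 ]
 [ 1.    -0.001  0.    -0.002]
 [-0.    -0.311  0.95  -0.131]
 [ 0.     0.     0.     1.   ]] 387.6399568074683
pose [0.1693 0.5233 0.2424] slide cm [-52.55 -48.51  -5.77]
yaw_y 72.08 roll 0.9979
pose [0.1693 0.5233 0.2424] slide cm [-51.19 -72.13   9.23]
yaw_y 72.08 roll -1.5118
```

Run:
```python
from h import *
delta([.55,.07,.30],14.9)
```

```text
pose [0.1693 0.5233 0.2424] slide cm [-50.18 -31.42  -5.77]
yaw_y 72.08 roll 0.9979
```

>>> arm_command --pt "-4 -2.5 -1" --pt "-8 -5 -2" --pt "-12 -7.5 -3" --pt "-16 -10 -4" --pt "-20 -12.5 -5" --pt "-24 -15 -5.8" --pt "-28 -17.5 -5.8" --pt "-32 -20 -5.8" --pt "-36 -22.5 -5.8" --pt "-40 -25 -5.8" --pt "-44 -27.5 -5.8" --pt "-48 -30 -5.8" --roll '[0.09,0.18,0.27,0.36,0.45,0.54,0.63,0.72,0.81,0.9,0.95,0.998]'

```text
time_s: 2.2
ee_pos: [0.5346, 0.0884, 0.3005]
tool_rot: [0.61, 0.792, 0.0, 0.0]
wrist_force: [-0.5, 1.3, -0.2]
opening: 0.0854
gripper_force: 0.0
```

>>> arm_command --pt "0 0 0" --pt "0 0 0" --pt "0 0 0" --roll '[0,0,0]'

```text
time_s: 2.5
ee_pos: [0.5332, 0.0909, 0.3005]
tool_rot: [0.609, 0.793, 0.0, -0.0]
wrist_force: [0.6, 0.4, 0.2]
opening: 0.0856
gripper_force: 0.0
```

Run:
```python
from h import *
s=monitor.observe();im,d=eyes.snapshot('wrist');print(s['time_s'],np.round(s['ee_pos'],4),np.round(s['dq'],3))
W=wcloud(d,s);save('w1.png',im);np.savez('w1',im=im,d=d,W=W)
hsv=cv2.cvtColor(im,cv2.COLOR_RGB2HSV)
m=cv2.inRange(hsv,(5,170,120),(20,255,255));n,l,st,ce=cv2.connectedComponentsWithStats(m)
for k in range(1,n):
    if st[k,4]>80:
        P=W[(l==k)&(d>0)];print(ce[k].round(),st[k,4],np.median(P,0).round(4),((np.percentile(P,2,0)+np.percentile(P,98,0))/2).round(4))
        Q=P[:,:2]-P[:,:2].mean(0);print(np.linalg.svd(Q,full_matrices=0)[2][0].round(3))
m=cv2.inRange(hsv,(100,120,40),(125,255,255))>0
P=W[m&(W[...,2]<.03)&(d>0)];print('base',len(P));r=cv2.minAreaRect((P[:,:2]*1000).astype(np.float32));print(r)
delta([.4344,-.3205,.15],-21.3)
```

```text
2.5 [0.5332 0.0909 0.3005] [ 0.016 -0.014  0.004 -0.005 -0.002 -0.002]
[248. 294.] 505 [0.4925 0.024  0.1508] [0.4923 0.0235 0.1501]
[0.967 0.256]
[442. 294.] 507 [0.6415 0.0636 0.1507] [0.642  0.0631 0.1499]
[0.959 0.284]
base 12
((465.2063293457031, 66.53521728515625), (8.938345909118652, 82.52606964111328), 6.925083160400391)
pose [0.533  0.0912 0.3007] slide cm [-37.22 -20.19  15.05]
yaw_y 15.0 roll 0.6336
```

View pics/w1.png

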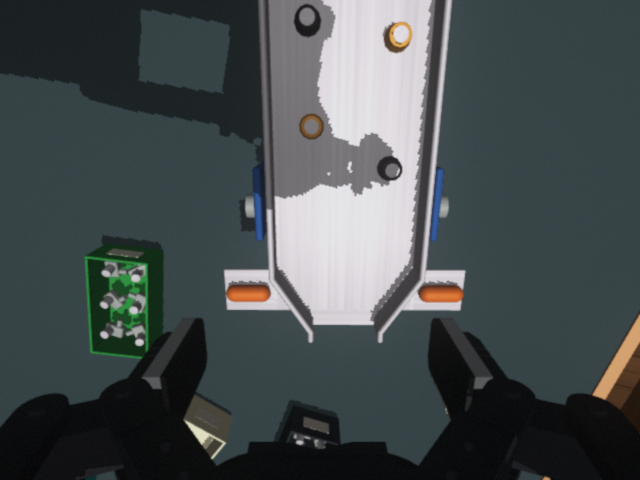

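The wrist view shows the four knobs in the tray at (307,19), (400,35), (311,126) and (390,168), the spout at (345,320) and the bars at (248,294) and (442,294). The stand's origin is about (0.550, 0.111), with its x-axis heading about -75.2°. Now on to the tub.

>>> arm_command --pt "-4.2 -2.2 1" --pt "-8.4 -4.5 2" --pt "-12.6 -6.7 4" --pt "-16.8 -9 6" --pt "-21 -11.3 8" --pt "-25.2 -13.6 10" --pt "-29.4 -15.9 12" --pt "-33.4 -18.1 14" --pt "-37.2 -20.2 15" --pt "-37.2 -20.2 15" --pt "-37.2 -20.2 15" --pt "-37.2 -20.2 15" --roll '[0.08,0.16,0.24,0.32,0.4,0.48,0.56,0.63,0.634,0.634,0.634,0.634]'

```text
time_s: 3.75
ee_pos: [0.435, -0.3198, 0.1512]
tool_rot: [0.826, 0.564, 0.001, 0.0]
wrist_force: [-0.9, -0.1, -0.5]
opening: 0.0854
gripper_force: 0.0
```

Run:
```python
from h import *
s=monitor.observe();im,d=eyes.snapshot('wrist');print(s['time_s'],np.round(s['ee_pos'],4),np.round(s['dq'],3))
W=wcloud(d,s);save('w2.png',im)
hsv=cv2.cvtColor(im,cv2.COLOR_RGB2HSV)
r=nets.outline_of('tub_center','wrist')
for q in r[:2]:
    m=q['pixels']&(d>0);P=W[m];print(q['confidence'],q['centre'],len(P))
    R=P[(P[:,2]>.038)&(P[:,2]<.055)];print(len(R),cv2.minAreaRect((R[:,:2]*1000).astype(np.float32)))
delta([.4344,-.3205,.018],-21.3)
```

```text
3.75 [ 0.435  -0.3198  0.1512] [ 0.015 -0.009 -0.004 -0.003 -0.001  0.   ]
0.87 [315.8, 168.5] 21174
3356 ((447.8030700683594, -282.56365966796875), (119.74201965332031, 66.3370361328125), 68.66170501708984)
0.51 [421.9, 342.4] 3761
0 ((0.0, 0.0), (0.0, 0.0), 0.0)
pose [ 0.4352 -0.3197  0.1514] slide cm [-0.1  -0.07 13.34]
yaw_y -21.26 roll 0.0007
```

>>> arm_command --pt "-0.2 -0.2 4" --pt "-0.2 -0.2 8" --pt "-0.2 -0.2 11" --pt "-0.2 -0.2 13" --pt "-0.2 -0.2 13.2" --pt "-0.2 -0.2 13.2" --roll '[0,0,0,0,0,0]'

```text
time_s: 4.45
ee_pos: [0.4322, -0.3215, 0.0188]
tool_rot: [0.826, 0.564, 0.0, 0.0]
wrist_force: [0.1, -1.1, 0.8]
opening: 0.0854
gripper_force: 0.0
```

>>> arm_command --pt "0 0 0" --pt "0 0 0" --pt "0 0 0" --pt "0 0 0" --pt "0 0 0" --pt "0 0 0" --roll '[0,0,0,0,0,0]' --grip 50 --squeeze 25

```text
time_s: 5.05
ee_pos: [0.4329, -0.3233, 0.0207]
tool_rot: [0.826, 0.563, 0.001, 0.002]
wrist_force: [1.3, 0.7, 6.2]
opening: 0.0657
gripper_force: 29.8
```

>>> arm_command --pt "0 0 -1" --pt "0 0 -2.5" --pt "0 0 -3" --roll '[0,0,0]'

```text
time_s: 5.35
ee_pos: [0.432, -0.3231, 0.0501]
tool_rot: [0.826, 0.563, 0.0, 0.001]
wrist_force: [0.4, 0.4, -0.6]
opening: 0.0658
gripper_force: 29.1
```

Run:
```python
from h import *
o=np.array([.550,.1113]);x=np.array([.2554,-.9668])
for sx in(.212,): delta([*(o+sx*x),.05],14.8);delta([*(o+sx*x),.018],14.8)
```

```text
pose [ 0.432  -0.3231  0.0501] slide cm [27.65  7.64 -0.  ]
yaw_y -21.44 roll -0.6325
pose [ 0.432  -0.3231  0.0501] slide cm [27.65  7.63  3.2 ]
yaw_y -21.44 roll -0.6325
```

>>> arm_command --pt "1 0.5 -3" --pt "4 1.5 -6" --pt "8 2.5 -7" --pt "12 3.5 -7" --pt "16 4.5 -7" --pt "20 5.5 -7" --pt "24 6.7 -5" --pt "27.6 7.6 -2" --pt "27.6 7.6 1" --pt "27.6 7.6 2.6" --pt "27.6 7.6 2.9" --pt "27.6 7.6 2.9" --roll '[-0.08,-0.16,-0.24,-0.32,-0.4,-0.48,-0.56,-0.633,-0.633,-0.633,-0.633,-0.633]'

```text
time_s: 6.55
ee_pos: [0.6027, -0.0937, 0.0194]
tool_rot: [0.61, 0.792, -0.0, -0.0]
wrist_force: [0.6, 0.0, -0.9]
opening: 0.0654
gripper_force: 31.1
```

>>> arm_command --pt "0 0 0.1" --pt "0 0 0.1" --pt "0 0 0.1" --roll '[0,0,0]'

```text
time_s: 6.85
ee_pos: [0.603, -0.0941, 0.0191]
tool_rot: [0.61, 0.792, -0.0, 0.0]
wrist_force: [-1.4, -1.2, 3.7]
opening: 0.0661
gripper_force: 31.6
```

```bash
cat >> h.py <<'E'
O=np.array([.550,.1113]);X=np.array([.2554,-.9668]);Y=np.array([.9668,.2554])
def st(p): q=np.array(p)[:2]-O;return (np.array([q@X,q@Y])*1000).round(1)
def tub(c):
    im,d=eyes.snapshot(c);W=cloud(c,d)
    hsv=cv2.cvtColor(im,cv2.COLOR_RGB2HSV)
    q=(W[...,:2]-O);a=q@X;b=q@Y
    sel=(d>0)&(W[...,2]>.037)&(W[...,2]<.054)&(a>.03)&(a<.26)&(abs(b)<.09)&(hsv[...,2]>130)&(hsv[...,1]<90)
    P=W[sel];print('tub',c,len(P));r=cv2.minAreaRect((np.c_[a[sel],b[sel]]*1000).astype(np.float32));print(r)
    return im
E
python3 - <<'E'
from h import *
save('t1.png',tub('top'));save('s1.png',tub('scene'))
s=monitor.observe();print(st(s['ee_pos']))
E
```

```text
tub top 52
((137.21615600585938, -17.872879028320312), (47.799766540527344, 107.9568862915039), 52.55511474609375)
tub scene 287
((166.56954956054688, -1.8850288391113281), (71.76126861572266, 123.48837280273438), 89.09859466552734)
[212.1  -1.1]
```

>>> arm_command --pt "0 0.06 0" --pt "0 0.12 0" --pt "0 0.12 0" --roll '[0,0,0]'

```text
time_s: 7.25
ee_pos: [0.6037, -0.0936, 0.019]
tool_rot: [0.61, 0.793, -0.001, -0.0]
wrist_force: [-4.0, -2.0, 5.5]
opening: 0.0654
gripper_force: 32.0
```

>>> arm_command --pt "0 0 0" --pt "0 0 0" --pt "0 0 0" --pt "0 0 0" --pt "0 0 -2" --pt "0 0 -6" --pt "0 0 -10" --pt "-2 0 -11" --pt "-4.5 0 -11" --pt "-4.5 0 -11" --pt "-4.5 0 -11" --roll '[0,0,0,0,0,0,0,0.14,0.28,0.42,0.56]' --grip 100

```text
time_s: 8.35
ee_pos: [0.6159, -0.1372, 0.1282]
tool_rot: [0.807, 0.59, 0.0, 0.0]
wrist_force: [-0.6, 0.0, -0.6]
opening: 0.0853
gripper_force: 0.0
```

>>> arm_command --pt "0 0 0" --pt "0 0 0" --pt "0 0 0" --pt "0 0 0" --pt "0 0 0" --pt "0 0 0" --pt "0 0 0" --pt "0 0 0" --pt "0 0 0" --roll '[0.14,0.28,0.42,0.56,0.7,0.84,0.98,1.01,1.01]' --grip 0

```text
time_s: 9.25
ee_pos: [0.6158, -0.1363, 0.1281]
tool_rot: [0.991, 0.131, -0.0, -0.0]
wrist_force: [-0.3, -0.3, -0.2]
opening: -0.0003
gripper_force: 0.0
```

Run:
```python
from h import *
tub('scene');tub('top')
s=monitor.observe();print(s['time_s'],s['opening'],st(s['ee_pos']))
delta([*(O+.257*X),.026],-75.2)
```

```text
tub scene 380
((166.38108825683594, 0.17234420776367188), (122.81939697265625, 69.72161102294922), 0.41123294830322266)
tub top 120
((166.6749267578125, 0.19866180419921875), (119.65552520751953, 66.91698455810547), 0.6097394227981567)
9.35 -0.0003421664283533064 [256.2   0.3]
pose [ 0.6158 -0.1364  0.1282] slide cm [-0.03  0.08 10.22]
yaw_y -75.0 roll 0.0034
```

>>> arm_command --pt "0 0 4" --pt "0 0 8" --pt "0 0 10.2" --pt "0 0 10.2" --pt "0 -1 10.2" --pt "0 -1.7 10.2" --pt "0 -2.4 10.2" --pt "0 -3.1 10.2" --pt "0 -3.8 10.2" --pt "0 -4.5 10.2" --pt "0 -5 10.2" --pt "0 -5 10.2" --roll '[0,0,0,0,0,0,0,0,0,0,0,0]'

```text
time_s: 10.55
ee_pos: [0.6025, -0.087, 0.0262]
tool_rot: [0.992, 0.13, -0.0, -0.0]
wrist_force: [0.1, -0.3, -0.1]
opening: -0.0
gripper_force: 0.0
```

Run:
```python
from h import *
tub('scene');tub('top')
s=monitor.observe();print(s['time_s'],st(s['ee_pos']),np.round(s['ee_pos'],3),np.round(s['wrist_force'],1))
```

```text
tub scene 273
((140.201904296875, -0.43589019775390625), (141.3737335205078, 68.81170654296875), 0.5512942671775818)
tub top 59
((133.71963500976562, -17.535022735595703), (52.691673278808594, 113.53623962402344), 57.53596878051758)
10.65 [205.8  -0. ] [ 0.603 -0.088  0.026] [-0.7  0.7 -0.4]
```

>>> arm_command --pt "0 -0.3 0" --pt "0 -0.6 0" --pt "0 -0.8 0" --pt "0 -0.9 0" --pt "0 -1 0" --pt "0 -1.1 0" --pt "0 -1.1 0" --roll '[0,0,0,0,0,0,0]'

```text
time_s: 11.35
ee_pos: [0.6001, -0.0773, 0.0263]
tool_rot: [0.992, 0.13, 0.0, -0.0]
wrist_force: [-0.1, -0.1, -0.5]
opening: 0.0002
gripper_force: 0.0
```

>>> arm_command --pt "0 -0.1 0" --pt "0 -0.1 0" --pt "0 -0.2 0" --pt "0 -0.2 0" --roll '[0,0,0,0]'

```text
time_s: 11.75
ee_pos: [0.5996, -0.0755, 0.0264]
tool_rot: [0.992, 0.13, 0.0, -0.0]
wrist_force: [0.4, -0.7, -1.1]
opening: -0.0
gripper_force: 0.1
```

Run:
```python
from h import *
save('s2.png',tub('scene'))
s=monitor.observe();print(s['time_s'],st(s['ee_pos']),np.round(s['ee_pos'],3),np.round(s['wrist_force'],1))
```

```text
tub scene 225
((119.48824310302734, -0.12278366088867188), (69.06639862060547, 121.67156982421875), 89.93090057373047)
11.8 [193.2   0.2] [ 0.6   -0.075  0.026] [ 0.2 -1.   0.4]
```

>>> arm_command --pt "0 -0.1 0" --pt "0 -0.2 0" --pt "0 -0.2 0" --pt "0 -0.2 0" --roll '[0,0,0,0]'

```text
time_s: 12.2
ee_pos: [0.5993, -0.0744, 0.0266]
tool_rot: [0.992, 0.129, 0.0, 0.001]
wrist_force: [0.6, -4.0, 1.2]
opening: 0.0003
gripper_force: 2.1
```

>>> arm_command --pt "0 0.7 0" --pt "0 1.5 0" --pt "0 2 -2" --pt "0 2 -6" --pt "0 2 -10" --pt "0 2 -14" --pt "0 2 -18" --pt "0 2 -19" --pt "0 2 -19" --roll '[0,0,0,0,0,0,0,0,0]'

```text
time_s: 13.1
ee_pos: [0.6054, -0.0933, 0.219]
tool_rot: [0.992, 0.13, 0.003, 0.001]
wrist_force: [0.4, 0.4, -1.3]
opening: 0.0002
gripper_force: 0.0
```

Run:
```python
from h import *
tub('scene');save('t3.png',tub('top'))
s=monitor.observe();print(s['time_s'],st(s['ee_pos']))
delta([*(O+.07*X+.079*Y),.185],-75.2)
```

```text
tub scene 293
((119.61445617675781, 0.06715774536132812), (68.5369644165039, 120.70869445800781), 89.20980072021484)
tub top 89
((131.85426330566406, -0.5926322937011719), (94.6566390991211, 66.6392822265625), 0.4686867594718933)
13.2 [211.   -0.3]
pose [ 0.6036 -0.0928  0.2143] slide cm [  7.96 -14.09   2.94]
yaw_y -75.12 roll 0.0014
```

>>> arm_command --pt "2 -3.5 0" --pt "4 -7 0" --pt "6 -10.5 0" --pt "8 -14 0" --pt "8 -14.1 1.5" --pt "8 -14.1 3" --pt "8 -14.1 3" --pt "8 -14.1 3" --roll '[0,0,0,0,0,0,0,0]'

```text
time_s: 14.0
ee_pos: [0.6443, 0.0625, 0.184]
tool_rot: [0.992, 0.129, -0.002, -0.0]
wrist_force: [-0.7, -0.5, 0.2]
opening: -0.0001
gripper_force: 0.0
```

Run:
```python
from h import *
s=monitor.observe();print(s['time_s'],st(s['ee_pos']),np.round(s['ee_pos'],4),np.round(s['wrist_force'],2))
delta([*(O+.07*X+.079*Y),.163],-75.2)
im,d=eyes.snapshot('scene');save('s4.png',cv2.resize(im[200:420,270:530],None,fx=2.6,fy=2.6))
```

```text
14.0 [71.2 78.7] [0.6443 0.0625 0.184 ] [-0.72 -0.47  0.2 ]
pose [0.6443 0.0625 0.184 ] slide cm [ 0.04 -0.12  2.1 ]
yaw_y -75.22 roll -0.0003
```

View pics/s4.png

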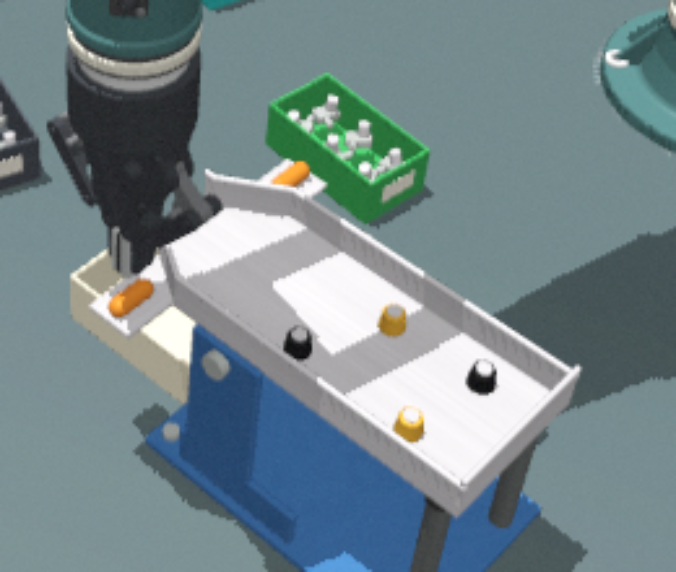

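The crop shows the shut fingers just above the left orange bar (130,295), and the cream tub against the stand below the spout. All four knobs are still in the tray.

>>> arm_command --pt "0 -0.1 0.8" --pt "0 -0.1 1.5" --pt "0 -0.1 1.9" --pt "0 -0.1 2.1" --pt "0 -0.1 2.2" --pt "0 -0.1 2.3" --pt "0 -0.1 2.4" --pt "0 -0.1 2.5" --roll '[0,0,0,0,0,0,0,0]'

```text
time_s: 14.85
ee_pos: [0.6453, 0.0649, 0.1629]
tool_rot: [0.992, 0.13, 0.001, 0.0]
wrist_force: [-1.8, 0.1, 6.2]
opening: -0.0002
gripper_force: 2.8
```

>>> arm_command --pt "0 0 0.2" --pt "0 0 0.4" --pt "0 0 0.6" --pt "0 0 0.8" --pt "0 0 1.0" --pt "0 0 1.0" --roll '[0,0,0,0,0,0]'

```text
time_s: 15.45
ee_pos: [0.6457, 0.0636, 0.153]
tool_rot: [0.992, 0.129, 0.001, 0.001]
wrist_force: [-0.1, -3.5, 5.9]
opening: 0.0
gripper_force: 2.3
```

>>> arm_command --pt "0 0 0.2" --pt "0 0 0.4" --pt "0 0 0.6" --pt "0 -0.05 0.8" --pt "0 -0.05 1.0" --pt "0 -0.1 1.2" --pt "0 -0.1 1.4" --pt "0 -0.1 1.6" --pt "0 -0.15 1.8" --roll '[0,0,0,0,0,0,0,0,0]'

```text
time_s: 16.35
ee_pos: [0.6454, 0.0661, 0.1339]
tool_rot: [0.992, 0.129, 0.001, 0.0]
wrist_force: [1.7, -2.7, 5.1]
opening: 0.0002
gripper_force: 2.3
```

>>> arm_command --pt "0 -0.05 0.15" --pt "0 -0.1 0.3" --pt "0 -0.15 0.45" --pt "0 -0.2 0.6" --pt "0 -0.2 0.6" --roll '[0,0,0,0,0]'

```text
time_s: 16.85
ee_pos: [0.6437, 0.0688, 0.1265]
tool_rot: [0.992, 0.13, -0.001, -0.001]
wrist_force: [1.8, -1.3, 2.3]
opening: -0.0001
gripper_force: 1.2
```

Run:
```python
from h import *
s=monitor.observe();print(s['time_s'],st(s['ee_pos']),np.round(s['ee_pos'],4),np.round(s['wrist_force'],2))
```

```text
16.85 [65.  79.7] [0.6437 0.0688 0.1265] [ 1.78 -1.28  2.35]
```

>>> arm_command --pt "0 -0.03 0.1" --pt "0 -0.06 0.2" --pt "0 -0.06 0.2" --pt "0 -0.06 0.2" --roll '[0,0,0,0]'

```text
time_s: 17.25
ee_pos: [0.6436, 0.0693, 0.1249]
tool_rot: [0.992, 0.13, -0.001, -0.0]
wrist_force: [0.1, 0.6, 1.8]
opening: 0.0001
gripper_force: 1.2
```

>>> arm_command --pt "0 -0.03 0.1" --pt "0 -0.06 0.2" --pt "0 -0.06 0.2" --pt "0 -0.06 0.2" --roll '[0,0,0,0]'

```text
time_s: 17.65
ee_pos: [0.6435, 0.0697, 0.1232]
tool_rot: [0.992, 0.13, -0.0, -0.0]
wrist_force: [-2.2, 0.9, 3.5]
opening: 0.0
gripper_force: 1.9
```

Run:
```python
from h import *
save('s5.png',eyes.snapshot('scene')[0])
for k in range(4):
    s=monitor.observe();print(s['time_s'],st(s['ee_pos']),np.round(s['ee_pos'],4),np.round(s['wrist_force'],2));eyes.snapshot('top')
```

```text
17.7 [64.1 79.8] [0.6435 0.0697 0.1232] [-1.42  1.2   3.38]
17.75 [64.1 79.8] [0.6435 0.0697 0.1232] [-2.08  1.31  2.89]
17.8 [64.1 79.8] [0.6435 0.0697 0.1232] [-1.85  1.26  4.3 ]
17.85 [64.1 79.8] [0.6435 0.0697 0.1232] [-1.16  1.85  4.39]
```

>>> arm_command --pt "0 -0.02 0.05" --pt "0 -0.03 0.1" --pt "0 -0.03 0.1" --pt "0 -0.03 0.1" --roll '[0,0,0,0]'

```text
time_s: 18.3
ee_pos: [0.6438, 0.0698, 0.1223]
tool_rot: [0.992, 0.13, 0.0, -0.0]
wrist_force: [-1.2, 1.9, 3.4]
opening: 0.0002
gripper_force: 2.1
```

```bash
cat >> h.py <<'E'
def rd(n=4):
    F=[]
    for k in range(n):
        F.append(monitor.observe()['wrist_force']);im,d=eyes.snapshot('scene')
    s=monitor.observe();print(s['time_s'],st(s['ee_pos']),np.round(s['ee_pos'],4),np.mean(F,0).round(2));return im,d
E
python3 - <<'E'
from h import *
im,d=rd();save('s6.png',cv2.resize(im[200:420,270:530],None,fx=2.6,fy=2.6))
E
```

```text
18.5 [64.1 80.1] [0.6438 0.0697 0.1223] [-1.86  2.2   4.19]
```

View pics/s6.png

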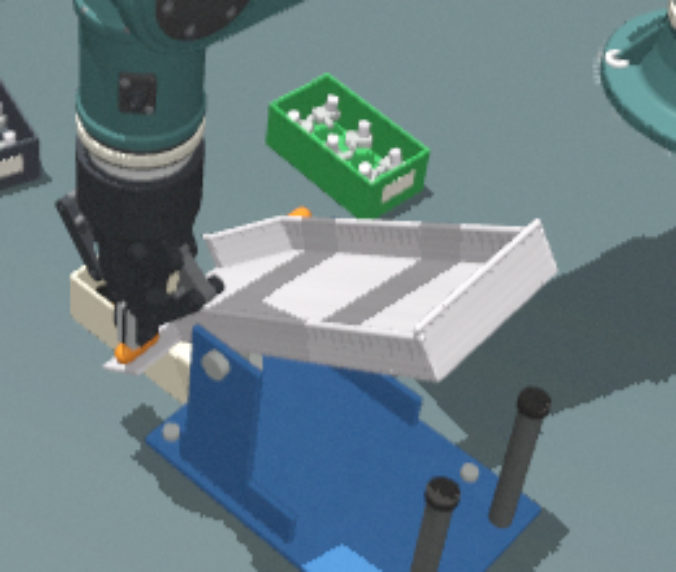

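The crop shows the tray tipped steeply with no knobs visible on its floor. I still need to confirm the stop contact, so I continue in small steps.

>>> arm_command --pt "0 -0.02 0.05" --pt "0 -0.04 0.1" --pt "0 -0.06 0.15" --pt "0 -0.06 0.15" --roll '[0,0,0,0]'

```text
time_s: 18.9
ee_pos: [0.6436, 0.0703, 0.1208]
tool_rot: [0.992, 0.13, 0.0, -0.0]
wrist_force: [-2.1, 2.6, 4.3]
opening: 0.0003
gripper_force: 2.3
```

```bash
cat >> h.py <<'E'
def tilt(im,d):
    W=cloud('scene',d);q=W[...,:2]-O;a=q@X;b=q@Y
    m=(d>0)&(abs(b)<.045)&(a>-.12)&(a<-.01)&(W[...,2]>.12)&(W[...,2]<.3)
    p=np.polyfit(a[m],W[...,2][m],1);r=np.abs(np.polyval(p,a[m])-W[...,2][m]);k=r<np.percentile(r,80)
    p=np.polyfit(a[m][k],W[...,2][m][k],1);print('tilt',-np.arctan(p[0]).round(3),m.sum())
E
python3 - <<'E'
from h import *
im,d=rd();tilt(im,d)
E
```

```text
19.1 [63.5 80. ] [0.6436 0.0703 0.1208] [-1.83  2.38  4.46]
tilt 0.618 1136
```

>>> arm_command --pt "0 -0.02 0.05" --pt "0 -0.04 0.1" --pt "0 -0.06 0.15" --pt "0 -0.06 0.15" --roll '[0,0,0,0]'

```text
time_s: 19.5
ee_pos: [0.6436, 0.0705, 0.1204]
tool_rot: [0.992, 0.129, 0.0, 0.0]
wrist_force: [-3.5, 1.9, 8.6]
opening: -0.0004
gripper_force: 3.7
```

Run:
```python
from h import *
im,d=rd();tilt(im,d)
```

```text
19.7 [63.4 80. ] [0.6436 0.0705 0.1203] [-3.17  1.54  7.9 ]
tilt 0.627 1149
```

Stop reached: the force rose 3.4 N over 0.5 mm, about 8.5 N in total. I hold here and check the knobs.

>>> arm_command --pt "0 0 0" --pt "0 0 0" --pt "0 0 0" --pt "0 0 0" --pt "0 0 0" --pt "0 0 0" --pt "0 0 0" --pt "0 0 0" --pt "0 0 0" --pt "0 0 0" --pt "0 0 0" --pt "0 0 0" --roll '[0,0,0,0,0,0,0,0,0,0,0,0]'

```text
time_s: 20.9
ee_pos: [0.6436, 0.0705, 0.1203]
tool_rot: [0.992, 0.129, 0.0, 0.0]
wrist_force: [-1.8, 0.5, 7.1]
opening: 0.0003
gripper_force: 3.7
```

Run:
```python
from h import *
im,d=rd(2);tilt(im,d)
t,dt=eyes.snapshot('top');w,_=eyes.snapshot('wrist')
for c in('top','scene','wrist'):
  for n in('knob1_center','knob2_center'):
    print(c,n,[(round(r['confidence'],2),np.round(r['centre'])) for r in nets.boxes_of(n,c)[:5]])
a=cv2.resize(t[180:290,190:290],(400,440),interpolation=cv2.INTER_CUBIC);b=cv2.resize(w,(400,300));b=np.vstack([b,np.zeros((140,400,3),np.uint8)])
save('hold.png',np.hstack([a,b]))
```

```text
21.0 [63.4 80.1] [0.6436 0.0705 0.1204] [-2.8   0.72  7.1 ]
tilt 0.621 1139
top knob1_center [(0.39, array([184., 234.]))]
top knob2_center [(0.67, array([180., 232.]))]
scene knob1_center [(0.63, array([412., 307.]))]
scene knob2_center []
wrist knob1_center [(0.55, array([415., 350.])), (0.36, array([125., 324.]))]
wrist knob2_center [(0.86, array([456., 368.]))]
```

View pics/hold.png

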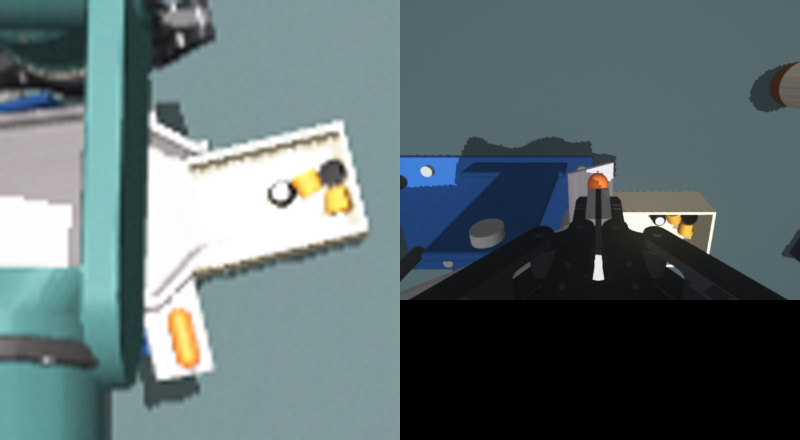

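All four knobs are in the tub: two black at (282,192) and (330,172), two gold at (306,180) and (338,198). Now I ease the tray back.

>>> arm_command --pt "0 0.05 -0.15" --pt "0 0.1 -0.3" --pt "0 0.15 -0.5" --pt "0 0.2 -0.7" --pt "0 0.26 -0.9" --pt "0 0.32 -1.1" --pt "0 0.37 -1.3" --pt "0 0.42 -1.5" --pt "0 0.47 -1.7" --pt "0 0.51 -1.9" --pt "0 0.55 -2.1" --pt "0 0.58 -2.3" --roll '[0,0,0,0,0,0,0,0,0,0,0,0]'

```text
time_s: 22.6
ee_pos: [0.6449, 0.0655, 0.1425]
tool_rot: [0.992, 0.13, 0.0, -0.0]
wrist_force: [-0.0, 1.2, 2.3]
opening: -0.0001
gripper_force: 1.3
```

>>> arm_command --pt "0 0.02 -0.2" --pt "0 0.04 -0.4" --pt "0 0.06 -0.6" --pt "0 0.07 -0.8" --pt "0 0.07 -1.0" --pt "0 0.07 -1.2" --pt "0 0.07 -1.3" --pt "0 0.07 -1.4" --pt "0 0.06 -1.5" --pt "0 0.06 -1.5" --roll '[0,0,0,0,0,0,0,0,0,0]'

```text
time_s: 23.6
ee_pos: [0.645, 0.0647, 0.1575]
tool_rot: [0.992, 0.13, 0.0, -0.0]
wrist_force: [-1.1, 1.3, 3.9]
opening: -0.0004
gripper_force: 1.8
```

Run:
```python
from h import *
im,d=rd(3);tilt(im,d)
```

```text
23.75 [69.3 80. ] [0.6451 0.0647 0.1575] [-0.95  1.6   3.52]
tilt 0.077 2568
```

Tilt is 0.08 rad and the tray is still in contact. I finish slowly, 0.5 mm per row.

>>> arm_command --pt "0 0 -0.05" --pt "0 0 -0.1" --pt "0 0 -0.15" --pt "0 0 -0.2" --pt "0 0 -0.25" --pt "0 0 -0.3" --pt "0 0 -0.35" --pt "0 0 -0.4" --pt "0 0 -0.45" --pt "0 0 -0.5" --pt "0 0 -0.55" --pt "0 0 -0.6" --roll '[0,0,0,0,0,0,0,0,0,0,0,0]'

```text
time_s: 24.95
ee_pos: [0.6451, 0.0644, 0.1631]
tool_rot: [0.992, 0.129, -0.0, 0.0]
wrist_force: [0.1, 0.5, 0.6]
opening: 0.0002
gripper_force: 0.4
```

Run:
```python
from h import *
im,d=rd(3);tilt(im,d)
```

```text
25.1 [69.7 79.9] [0.6451 0.0643 0.1631] [0.3  0.17 1.33]
tilt -0.001 2683
```

Level. I lift off gently and then rise clear.

>>> arm_command --pt "0 0 -0.05" --pt "0 0 -0.1" --pt "0 0 -0.2" --pt "0 0 -0.4" --pt "0 0 -1" --pt "0 0 -3" --pt "0 0 -6" --pt "0 0 -9" --pt "0 0 -10" --pt "0 0 -10" --roll '[0,0,0,0,0,0,0,0,0,0]'

```text
time_s: 26.1
ee_pos: [0.646, 0.0647, 0.2662]
tool_rot: [0.992, 0.13, 0.003, 0.0]
wrist_force: [0.1, 0.6, -0.3]
opening: -0.0003
gripper_force: 0.0
```

Run:
```python
from h import *
im,d=rd(2);tilt(im,d);tub('scene');t=tub('top')
a=cv2.resize(t[150:350,100:400],(600,400));save('fin.png',a)
```

```text
26.2 [69.3 79.7] [0.6447 0.0647 0.2619] [-0.47  0.26 -0.35]
tilt 0.0 2669
tub scene 280
((119.46424865722656, -0.3524818420410156), (120.94795227050781, 68.71005249023438), 0.0666230320930481)
tub top 129
((131.19683837890625, -0.48836517333984375), (96.39079284667969, 66.82084655761719), 0.1662384569644928)
```

View pics/fin.png

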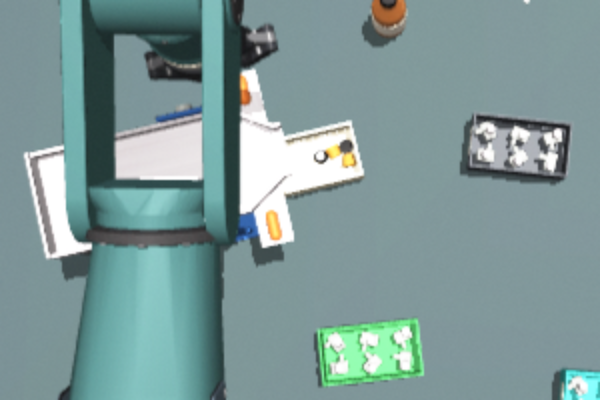

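The view shows a level tray, the tub under the spout with the knobs in it at (320-348,150), and the arm clear of everything.

```bash
python3 -c "
from h import *
print(robot.job_done())"
```

```text
the job is handed in; nothing more can be done
None
```

The job is done and handed in at about 26 s of the 72 s limit: the tub is against the stand, all four knobs are in it, and the tray was eased back to level.

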